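# Refit the dial collar on the etching press's pressure screw

### The arm

A 6-joint arm with a two-finger parallel gripper is mounted at the origin on the work surface. World frame = base frame: x ahead of the robot, y to its left, z up, the work surface at z = 0. Lengths are in mm, angles in rad, forces in N, time in s.
With the tool pointing down it reaches from about 275 to 1000 mm from the base axis. Payload 8.4 kg.
Tool frame: the origin (TCP) lies at the very end of the fingers, on their centre line; the grasp point (between the pads) lies 19 mm behind it; z points along the fingers, x is the direction in which the jaws open and shut, and the axes are right-handed (so a half turn about z gives the same grasp; the last joint's range is limited). The gripper opens to 85 mm and grips with 20 to 120 N. Pads are 22 mm wide; open, the fingers measure 114 mm over their backs; the gripper's body (76 mm by 85 mm) begins 54 mm behind the grasp point. The pads swing forward as they close: fully open they stand 13 mm farther back than shut.
Start: joints at [1.256, 0.353, 1.633, -0, 1.155, -0.002], TCP at [192.326, 594.675, 231.281] pointing down, gripper open.
Joint ranges: [-2.63, 2.63], [-0.92, 2.1], [0.06, 2.66], [-1.3, 4.44], [0, 2.69], [-3.02, 3.02]. Speed limits (rad/s): [2.22, 2.22, 2.79, 3.14, 3.14, 3.14].

### API

Orientations are given as a unit quaternion [x, y, z, w].
In Python, from station import bot gives the robot as it stands. Calls block until the motion is done:
- bot.move_ptp(position, orientation): joint-space move of the TCP to a pose.
- bot.line_to(position, orientation=None, v=150, f_stop=None): straight line of the TCP; orientation=None keeps the orientation; v is the mean speed in mm/s. With f_stop (N) it stops when the force on the tool has changed by that much, and returns True; else False.
- bot.set_joints(angles): joint-space move.
- bot.gripper_open() and bot.gripper_close(): open the fingers fully, or close them until they stop; the grip force is fixed at half the most.
- bot.pause(seconds).
- bot.inverse_kinematics(position, orientation): joint angles nearest the present ones, or None.
- bot.sense(): the state.
- bot.camera(name): name is "scene" or "side" or "wrist"; returns the picture (480x640x3 uint8, red, green, blue); there is no depth.
- bot.camera_params(name): a dict with "intrinsics" (3x3 intrinsics, pixels), "k1" (the pictures are not rectified: a ray, as slopes to the right and down, at radius r is drawn at 1 + k1 r^2 times it, then the intrinsics apply), "extrinsics" (4x4, takes a point from camera to world coordinates). Camera axes: x right, y up, looking along -z (the intrinsics and any distortion apply to the point x, -y, -z); pixel columns grow to the right and rows downward; lengths in mm; the calibration is good to about 2 mm. A picture is of the moment at which its call begins: read the wrist's pose just before it. camera_params takes no time and is no camera call; for the wrist camera it gives the pose at the moment of the call.
A pose or a line that the arm cannot do raises bot.IKError and nothing moves.
- bot.sign_off(): hands the job in, once; it reports no verdict.
The state is a dict: "time": time; "joint_positions": joint angles; "qd": joint speeds; "joint_torque": joint torques, N m; "ee_pos": TCP position; "tcp_rot": TCP orientation; "contact_force": force on the tool from outside, world axes, zero at the start; "moment": the same for the moment, N m; "grip_width": finger opening in mm.
Only numpy, scipy, OpenCV 4.12 (cv2) and the standard library are available. Lean on these libraries where they do the work, as an engineer would, in place of code of your own. Each camera call takes 0.05 s, during which the arm holds its last target. There are 200 camera calls.

### The job

The right-hand pressure screw of the table-top etching press is bare. Take its end between the fingers and turn it until its flat faces squarely out to the front of the press (the copper-plate side, towards the robot); then slide the loose aluminium dial collar down over the screw with its set screw on that flat and its top flush with the end of the screw, and finish while holding it there in the gripper, clear of the brass nut, so that I can tighten the set screw. Leave the other things on the table where they are.

Things in the scene. Friction and masses are not known exactly. Their poses are not given: they have to be found in the camera images.
- press: The etching press: green iron frame 300 mm wide over its two side frames (each 118 mm long, tops 197 mm high), grey bed, two steel rollers, black handwheel at its left. Fixed. Origin on the table under its middle; -x points squarely out of its front (copper plate on the bed, towards the robot), +y to its left. The left-hand screw wears its own collar, fitted just as the right-hand one must be.
- screw_seat (a point): Fixed point of the press: centre of the top of the right-hand brass nut (33 mm across), on the upright axis of the bare pressure screw, 210 mm above the table. Axes as the press: -x points squarely out of its front, +y to its left-hand frame, +z up.
- screw_end (a point): Centre of the end face of the bare steel pressure screw, 64 mm above screw_seat on the same axis. Turns with the screw; its flat faces -x, and a red stroke on the end face points to it. 20 mm in diameter, 1.5 mm chamfer at the end. It turns either way without limit or rise, with a steady drag of 0.06 N m, and stays where it is left.
- flat (a point): Centre of the screw's one milled flat: 6 mm from the axis, 21 mm below the end; -x points squarely out of it. The flat is 16 mm wide and reaches from the end to 42 mm below; under it the screw is fully round for 22 mm. Across the flat the screw measures 16 mm, elsewhere up to 20 mm: fingers closed square on the flat stand about 16 mm apart.
- collar_mid (a point): Centre (half-way up) of the loose dial collar: aluminium ring 46 mm in diameter, 22 mm high, knurled above, graduated below, about 100 g, plain round bore of 22.5 mm, chamfered 2 mm at both ends. It starts flat on the table, right way up, centre 11 mm high. z is its axis, up; its set screw looks out along -x.
- set_screw (a point): Outer end of the collar's set-screw hole: on the rim at half height, 23 mm from the collar's axis along its -x. It is a dark socket in the rim; the screw is backed out flush with the bore and does not stand into it. A red line on the collar's top face runs above it.
- ink_tin: Bystander: round steel ink tin with a black band, 65 mm in diameter, 40 mm high. Origin under its centre.
- bushing: Bystander: plain brass bushing, 36 mm in diameter, 30 mm high, bore 22 mm; not the collar. Origin under its centre.
- hex_key: Bystander: dark L-shaped hex key, 80 mm by 26 mm, 5 mm thick, flat on the table. Origin at table height in the middle of its long leg.
- pencil: Bystander: orange pencil, 177 mm long, 7 mm thick. Origin at table height near its middle.
- eraser: Bystander: black eraser in a paper sleeve, 45 x 24 x 14 mm. Origin under its centre.
- brayer: Bystander: rubber ink roller with a wooden handle, on the glass ink slab at the far left. Origin under the roller's middle.

How it is judged:
By the outcome, as a careful person would: the job done as asked, in the order asked, and still so for the second after the job is handed in, while the arm keeps its last pose, push and grip.
It also fails if it takes over 72 s, if anything falls off the work surface, if the arm or the gripper's body presses on something with over 40 N, if the wrist force passes 120 N, or if a joint passes its speed limit or range.

## Working session

There is one attempt and no reset: what is moved stays moved. The work goes in short steps, each a Python script; the robot and the scene stay as the last script left them, time stands still between calls to the robot, and variables do not carry over. Pictures are saved under pics/ and viewed, about 8 in all and at most 12, crops included, and the job is handed in when it is done.

```bash
ls; mkdir -p pics
python3 - <<'E'
from station import bot
import cv2,numpy as np
for n in("scene","side"):
    im=bot.camera(n); cv2.imwrite(f"pics/{n}0.png",im[:,:,::-1]); p=bot.camera_params(n); print(n,{k:np.round(v,3).tolist() for k,v in p.items()})
print(bot.sense())
E
```

```text
pics
scene {'intrinsics': [[531.132, 0.0, 318.104], [0.0, 531.132, 229.919], [0.0, 0.0, 1.0]], 'k1': -0.056, 'extrinsics': [[-0.456, -0.759, 0.464, 1404.446], [0.89, -0.388, 0.24, 481.616], [-0.002, 0.523, 0.853, 1634.178], [0.0, 0.0, 0.0, 1.0]]}
side {'intrinsics': [[603.178, 0.0, 313.861], [0.0, 603.178, 253.037], [0.0, 0.0, 1.0]], 'k1': -0.02, 'extrinsics': [[0.894, 0.226, -0.386, 0.636], [-0.447, 0.452, -0.772, -1123.533], [0.0, 0.863, 0.506, 937.673], [0.0, 0.0, 0.0, 1.0]]}
{'time': 0.1, 'joint_positions': array([ 1.25559834e+00,  3.53550567e-01,  1.63406280e+00, -7.74486763e-06,
        1.15516856e+00, -2.38221793e-03]), 'qd': array([ 1.78742426e-05, -2.60287720e-03, -3.46284930e-03, -5.33071866e-04,
        1.06669644e-03,  1.41739750e-03]), 'joint_torque': array([-4.47204984e-04, -6.06355405e+01, -3.42816138e+01, -5.63359151e-05,
        3.95262701e-03,  4.05916103e-05]), 'ee_pos': array([192.19941488, 594.27577216, 230.65313367]), 'tcp_rot': array([ 8.08620903e-01,  5.88329739e-01, -4.79590229e-04,  3.51563407e-04]), 'contact_force': array([-0.12404546,  0.29298382,  0.53460183]), 'moment': array([ 0.01780915, -0.03242891,  0.04696485]), 'grip_width': 85.37915176471061}
```

View pics/scene0.png

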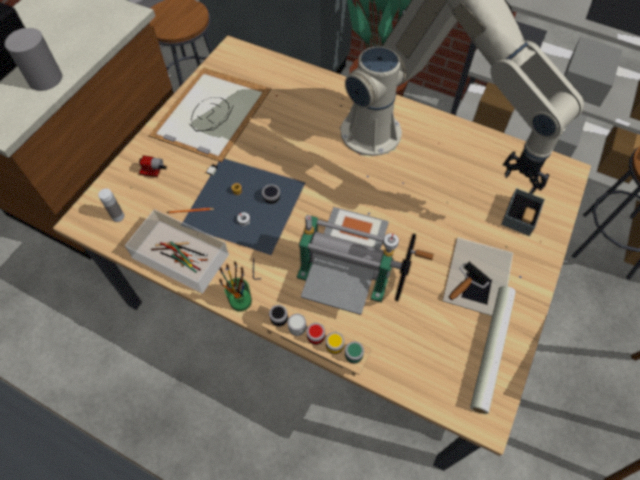

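View pics/side0.png

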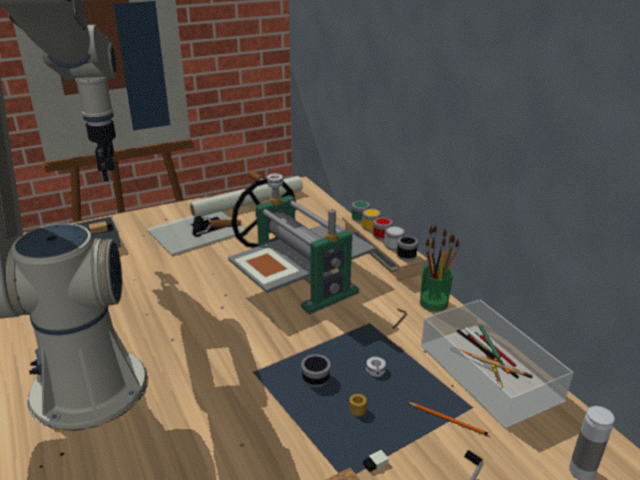

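Scene view: the loose collar is at about (243,218), and the bare screw's tip is at about (312,222). In the side view the collar is at (376,366) and the screw tip at (332,211). Next I'll triangulate these and go in with the wrist camera.

```bash
cat > h.py <<'E'
from station import bot
import numpy as np, cv2
from scipy.spatial.transform import Rotation as R
def ray(p,uv):
    K=np.array(p["intrinsics"]);T=np.array(p["extrinsics"])
    d=np.array([(uv[0]-K[0,2])/K[0,0],(uv[1]-K[1,2])/K[1,1]]);s=d.copy()
    for _ in range(20): s=d/(1+p["k1"]*(s@s))
    v=T[:3,:3]@np.array([s[0],-s[1],-1.]);return T[:3,3],v/np.linalg.norm(v)
def plane(p,uv,z):
    o,v=ray(p,uv);return o+v*(z-o[2])/v[2]
def proj(p,X):
    K=np.array(p["intrinsics"]);T=np.array(p["extrinsics"])
    c=T[:3,:3].T@(np.array(X)-T[:3,3]);s=np.array([c[0],-c[1]])/-c[2]
    s=s*(1+p["k1"]*(s@s));return K[:2,:2]@s+K[:2,2]
def tri(rs):
    A=np.zeros((3,3));b=np.zeros(3)
    for o,v in rs:
        M=np.eye(3)-np.outer(v,v);A+=M;b+=M@o
    return np.linalg.solve(A,b)
def down(a):  # tool z down, tool x (jaw axis) at world yaw a
    return R.from_matrix(np.array([[np.cos(a),np.sin(a),0],[np.sin(a),-np.cos(a),0],[0,0,-1]])).as_quat()
def snap(name,n):
    p=bot.camera_params(n);im=bot.camera(n)[:,:,::-1].copy();cv2.imwrite(f"pics/{name}.png",im);np.save(f"pics/{name}.npy",p,allow_pickle=True);return p,im
def load(name): return np.load(f"pics/{name}.npy",allow_pickle=True).item(),cv2.imread(f"pics/{name}.png")
E
python3 - <<'E'
from h import *
a,b=bot.camera_params("scene"),bot.camera_params("side")
print("collar",plane(a,(243,218),11),plane(b,(376,366),11),tri([ray(a,(243,218)),ray(b,(376,366))]))
print("screw",plane(a,(312,222),274),plane(b,(332,211),274),tri([ray(a,(312,222)),ray(b,(332,211))]))
print("Lscrew",plane(a,(391,238),274),plane(b,(274,177),274))
s=bot.sense();T=np.eye(4);T[:3,:3]=R.from_quat(s["tcp_rot"]).as_matrix();T[:3,3]=s["ee_pos"]
p=bot.camera_params("wrist");print(np.round(np.linalg.inv(T)@p["extrinsics"],3),p["intrinsics"],p["k1"])
print(R.from_quat(s["tcp_rot"]).as_matrix().round(3))
E
```

```text
collar [ 599.72973402 -241.85041791   11.        ] [ 605.71719422 -234.08741851   11.        ] [ 602.29144141 -239.36549749   16.39483283]
screw [647.09878965  69.45353998 274.        ] [639.02541915  52.51014062 274.        ] [644.79934631  66.52663012 267.07228959]
Lscrew [589.96545633 304.95107339 274.        ] [594.75801694 311.24583697 274.        ]
[[ 1.00000e+00 -0.00000e+00 -0.00000e+00  6.50000e-02]
 [-0.00000e+00 -9.64000e-01 -2.67000e-01 -6.75350e+01]
 [-0.00000e+00  2.67000e-01 -9.64000e-01 -1.42323e+02]
 [ 0.00000e+00  0.00000e+00  0.00000e+00  1.00000e+00]] [[376.86866953   0.         321.20901028]
 [  0.         376.86866953 236.94075758]
 [  0.           0.           1.        ]] -0.04493749688396264
[[ 0.308  0.951 -0.   ]
 [ 0.951 -0.308 -0.001]
 [-0.001  0.    -1.   ]]
```

Run:
```python
from h import *
a=np.pi/2+0.2
u=np.array([np.sin(a),-np.cos(a)])
def over(xy,z,yaw):
    u=np.array([np.sin(yaw),-np.cos(yaw)]);bot.move_ptp([*(np.array(xy)+14*u),z],down(yaw))
over((618,187),350,a);snap("w_mid","wrist")
over((645,62),330,a);snap("w_scr","wrist")
over((602,-238),85,a);snap("w_col","wrist")
s=bot.sense();print(s["time"],s["joint_positions"].round(3),s["ee_pos"])
ims=[cv2.imread(f"pics/{n}.png") for n in("w_mid","w_scr","w_col")]
cv2.imwrite("pics/m1.png",np.vstack([np.hstack([cv2.resize(ims[0],(400,300)),cv2.resize(ims[2],(400,300))]),np.hstack([ims[1][90:390,120:520],ims[2][90:390,120:520]])]))
```

```text
4.4667 [-0.365  0.56   1.662  0.     0.917 -2.138] [ 617.0095645  -234.44625475   86.18222584]
```

View pics/m1.png

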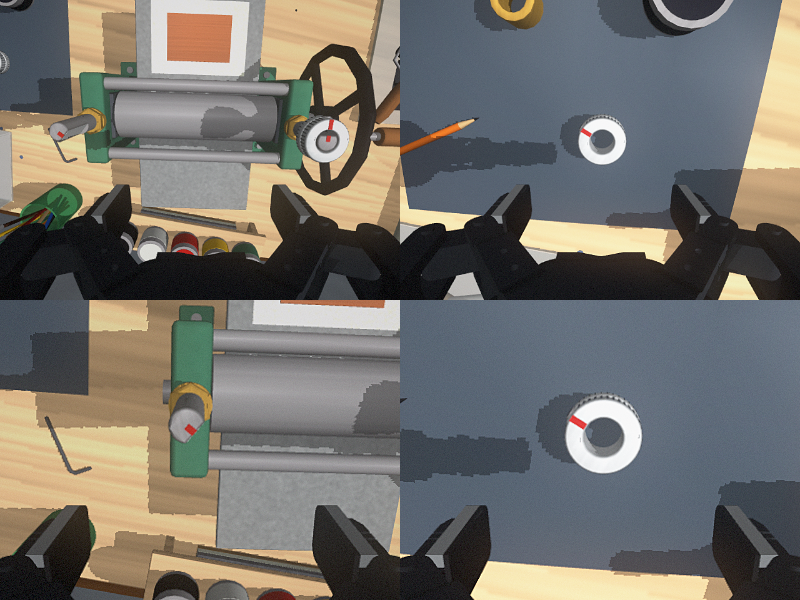

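The top-left panel shows both screw ends: right (60,130) and left (325,140), at 0.625 scale. The bottom-left panel shows the bare screw end at full-res (305,213), with its stroke pointing down and to the right. The collar is at full-res (323,223), with its red line pointing up and to the left. Next I'll measure these.

Run:
```python
from h import *
tiles=[]
for n,c,w,z,th in (("w_mid",(96,208),30,274,150),("w_mid",(520,225),48,274,175),("w_scr",(305,213),34,274,150),("w_col",(323,223),50,22,150)):
    p,im=load(n);x0,y0=c[0]-w,c[1]-w
    r=cv2.resize(im[y0:c[1]+w,x0:c[0]+w],(400,400),interpolation=cv2.INTER_CUBIC);k=400/(2*w)
    f=r.astype(int);red=((f[:,:,2]-f[:,:,1]>70)&(f[:,:,2]-f[:,:,0]>70)).astype(np.uint8)
    hsv=cv2.cvtColor(r,cv2.COLOR_BGR2HSV)
    br=((f.min(2)>th)).astype(np.uint8)
    m=cv2.morphologyEx(br|red,cv2.MORPH_OPEN,np.ones((9,9)))
    cs=[q for q in cv2.findContours(m,0,1)[0] if len(q)>20]
    q=max(cs,key=cv2.contourArea);q=cv2.convexHull(q);e=cv2.fitEllipse(q)
    rc=max(cv2.findContours(red,0,1)[0],key=cv2.contourArea);M=cv2.moments(rc);rp=np.array([M['m10'],M['m01']])/M['m00']
    F=lambda t:((t[0]+.5)/k-.5+x0,(t[1]+.5)/k-.5+y0)
    C=plane(p,F(e[0]),z);Rr=plane(p,F(rp),z)
    # long axis of red blob
    pts=np.array([plane(p,F(t),z)[:2] for t in rc[:,0]]);
    l=pts-Rr[:2];d=np.linalg.svd(l)[2][0];d*=np.sign(d@(Rr-C)[:2])
    hp=np.array([plane(p,F(t),z)[:2] for t in q[:,0].astype(float)]);(cx,cy),rad=cv2.minEnclosingCircle(hp.astype(np.float32))
    print(n,"C",C.round(1),"enc",round(cx,1),round(cy,1),"r",round(rad,1),"red",Rr.round(1),"ang c->red",np.arctan2(*(Rr-C)[1::-1]).round(3),"axis",np.arctan2(d[1],d[0]).round(3))
    cv2.ellipse(r,e,(0,255,0),1);cv2.drawContours(r,[rc],-1,(255,0,0),1);tiles.append(r[::1,::1])
t=[cv2.resize(x,(300,300)) for x in tiles]
cv2.imwrite("pics/m2.png",np.vstack([np.hstack(t[:2]),np.hstack(t[2:])]))
```

```text
w_mid C [635.4  51.6 274. ] enc 635.9 51.9 r 8.7 red [638.   54.3 274. ] ang c->red 0.815 axis 1.1
w_mid C [592.8 307.7 274. ] enc 593.1 307.9 r 21.2 red [576.9 305.5 274. ] ang c->red -3.003 axis -2.956
w_scr C [635.9  51.  274. ] enc 636.2 51.5 r 8.7 red [637.9  54.3 274. ] ang c->red 1.029 axis 1.051
w_col C [ 600.4 -236.6   22. ] enc 600.9 -236.4 r 21.8 red [ 595.4 -252.3   22. ] ang c->red -1.878 axis -1.943
```

View pics/m2.png

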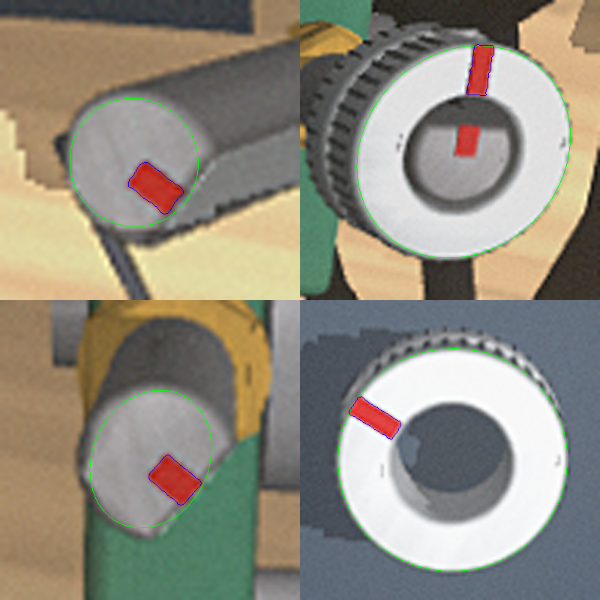

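Run:
```python
from h import *
c=np.array([636.1,51.7]);a=1.05-np.pi
def pr(t):
    bot.pause(.1);s=bot.sense();f=np.array(s["contact_force"]);print(t,round(s["time"],2),s["ee_pos"].round(2),"f",f.round(1),"m",np.round(s["moment"],2),"w",round(s["grip_width"],2),"j6",round(s["joint_positions"][5],3))
bot.move_ptp([*c,330],down(a));pr("above")
print(bot.line_to([*c,242],v=80,f_stop=8));pr("down")
bot.gripper_close();pr("closed")
```

```text
above 8.14 [636.09  51.58 329.87] f [-0.4  0.  -0.1] m [-0.02  0.03  0.03] w 85.5 j6 2.17
False
down 9.49 [636.42  51.71 242.62] f [-1.2  1.  -0.3] m [ 0.   -0.01  0.  ] w 85.47 j6 2.17
closed 10.24 [635.19  50.2  242.19] f [-4.5 -6.4  4.8] m [-1.07  0.7   0.01] w 14.66 j6 2.17
```

Run:
```python
from h import *
c=np.array([636.2,51.9]);th0=1.05;th1=np.pi+0.1658
def pr(t):
    bot.pause(.1);s=bot.sense();f=np.array(s["contact_force"]);print(t,round(s["time"],2),s["ee_pos"].round(2),"f",f.round(1),"m",np.round(s["moment"],2),"w",round(s["grip_width"],2),"j6",round(s["joint_positions"][5],3),"yaw",R.from_quat(s["tcp_rot"]).as_matrix()[:2,0].round(4))
for t in np.linspace(th0,th1,9):
    n=np.array([np.cos(t),np.sin(t)])
    q=bot.inverse_kinematics([*(c-2*n),242],down(t-np.pi))
    bot.set_joints(q)
    if t in(th0,th1) or abs(t-2.18)<.1: pr(f"{t:.2f}")
p,im=snap("w_turn","wrist")
print(bot.sense()["time"])
cv2.imwrite("pics/m3.png",im)
```

```text
1.05 10.59 [635.22  50.15 242.18] f [-0.6 -0.7  3.6] m [-0.24  0.3   0.02] w 14.66 j6 2.168 yaw [-0.4974 -0.8675]
2.18 12.19 [637.21  50.   242.2 ] f [-2.7 -1.4  6.1] m [-0.46  0.32  0.09] w 14.83 j6 1.043 yaw [ 0.5679 -0.8231]
3.31 13.79 [638.26  51.7  242.22] f [-2.7 -3.8  5.2] m [-0.6   0.17  0.1 ] w 14.66 j6 -0.076 yaw [0.988  0.1543]
13.8417
```

View pics/m3.png

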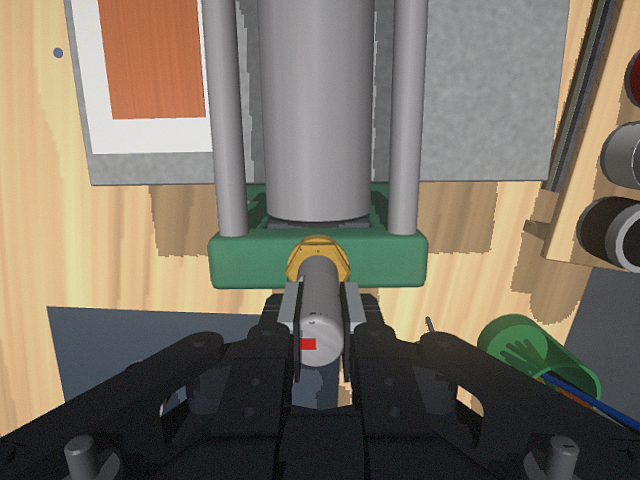

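The stroke points to image left, which is the front, with the fingers square on the flat. The yaw lags by about 0.01 rad, so I'll trim that, release and re-measure both the screw and the collar.

```bash
cat >> h.py <<'E'
def pr(t):
    bot.pause(.1);s=bot.sense();f=np.array(s["contact_force"]);m=R.from_quat(s["tcp_rot"]).as_matrix();print(t,round(s["time"],2),s["ee_pos"].round(2),"f",f.round(1),"m",np.round(s["moment"],2),"w",round(s["grip_width"],2),"j6",round(s["joint_positions"][5],3),"yaw",np.arctan2(m[1,0],m[0,0]).round(4));return s
def meas(n,guess,w,z,th=150):
    p,im=load(n);c=np.round(proj(p,guess)).astype(int);x0,y0=c-w
    r=cv2.resize(im[y0:c[1]+w,x0:c[0]+w],(400,400),interpolation=cv2.INTER_CUBIC);k=400/(2*w)
    f=r.astype(int);red=((f[:,:,2]-f[:,:,1]>70)&(f[:,:,2]-f[:,:,0]>70)).astype(np.uint8)
    m=cv2.morphologyEx((f.min(2)>th).astype(np.uint8)|red,cv2.MORPH_OPEN,np.ones((9,9)))
    q=max(cv2.findContours(m,0,1)[0],key=cv2.contourArea);rc=max(cv2.findContours(red,0,1)[0],key=cv2.contourArea)
    W=lambda cc:np.array([plane(p,((t[0]+.5)/k-.5+x0,(t[1]+.5)/k-.5+y0),z)[:2] for t in cc[:,0]])
    (cx,cy),rad=cv2.minEnclosingCircle(W(q).astype(np.float32))
    rr=cv2.boxPoints(cv2.minAreaRect(W(rc).astype(np.float32)));rm=rr.mean(0);d=np.linalg.svd(rr-rm)[2][0];v=rm-[cx,cy];d*=np.sign(d@v)
    cv2.drawContours(r,[q],-1,(0,255,0),1);cv2.drawContours(r,[rc],-1,(255,0,0),1)
    print(n,"C",round(cx,2),round(cy,2),"r",round(rad,2),"c->red",np.arctan2(v[1],v[0]).round(3),"axis",np.arctan2(d[1],d[0]).round(3));return r
E
python3 - <<'E'
from h import *
c=np.array([636.25,51.8]);f=np.pi+0.1658;n=np.array([np.cos(f),np.sin(f)])
bot.set_joints(bot.inverse_kinematics([*(c-2*n),242],down(0.1658+0.011)));pr("trim")
bot.gripper_open();pr("open")
bot.line_to([*(c-2*n),320],v=150)
a=0.1658+np.pi/2-np.pi   # camera looks from the other side
def over(xy,z,yaw):
    u=np.array([np.sin(yaw),-np.cos(yaw)]);bot.move_ptp([*(np.array(xy)+14*u),z],down(yaw))
over((614,180),350,a);bot.pause(.1);snap("w_mid2","wrist")
over((600.8,-236.5),85,-0.34);bot.pause(.2);snap("w_col2","wrist");pr("col")
t=[]
for x in (("w_mid2",(636,52,274),32,274),("w_mid2",(593,308,274),48,274,175),("w_col2",(600.8,-236.5,22),50,22)):
    t.append(cv2.resize(meas(*x),(260,260)))
cv2.imwrite("pics/m4.png",np.hstack(t))
E
```

```text
trim 14.19 [638.24  51.71 242.18] f [-3.3 -4.1  5.7] m [-0.54  0.15  0.03] w 14.72 j6 -0.087 yaw 0.1657
open 14.97 [638.25  52.18 242.03] f [ 0.2  0.  -0.2] m [-0.05 -0.02 -0.03] w 85.44 j6 -0.097 yaw 0.1766
col 19.54 [ 596.35 -249.43   85.21] f [-0.9  0.8 -0.8] m [-0.05  0.03 -0.02] w 85.95 j6 -0.059 yaw -0.3396
w_mid2 C 633.65 51.16 r 3.05 c->red 1.139 axis 0.167
w_mid2 C 593.33 307.98 r 21.51 c->red -2.99 axis -2.974
w_col2 C 601.68 -234.59 r 23.57 c->red -1.905 axis -1.945
```

View pics/m4.png

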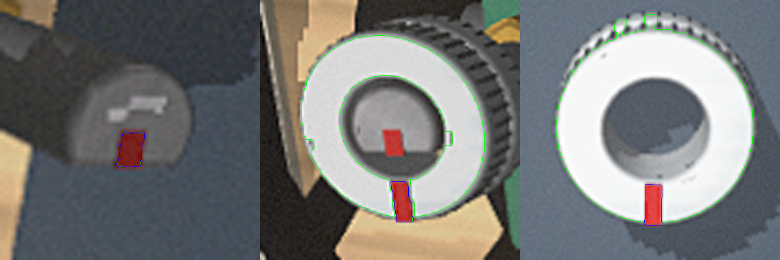

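Screw stroke axis is 0.167 rad against the press's 0.166, so the flat is square to the front. Collar red line is −1.944 in both views. Now I'll pick up the collar with the jaws square to its set screw.

Run:
```python
from h import *
k=np.array([600.8,-236.2]);a=-0.369
bot.move_ptp([*k,50],down(a))
print(bot.line_to([*k,0],v=60,f_stop=8));pr("down")
bot.gripper_close();pr("closed")
s=bot.sense();e=s["ee_pos"]
bot.line_to([e[0],e[1],60],v=100);s=pr("up")
p,im=snap("w_hold","wrist");e=s["ee_pos"]
cv2.imwrite("pics/m5.png",im)
```

```text
False
down 20.9 [ 6.0116e+02 -2.3634e+02  4.8000e-01] f [-1.1 -0.1  0.4] m [-0.01  0.04 -0.  ] w 85.21 j6 -0.008 yaw -0.369
closed 21.46 [ 6.0109e+02 -2.3632e+02  5.6000e-01] f [-0.7  0.4  5.1] m [ 0.09  0.27 -0.01] w 44.02 j6 -0.008 yaw -0.369
up 22.31 [ 600.49 -236.1    59.21] f [ 0.1 -0.2 -1. ] m [ 0.05  0.02 -0.06] w 44.07 j6 -0.008 yaw -0.369
```

View pics/m5.png

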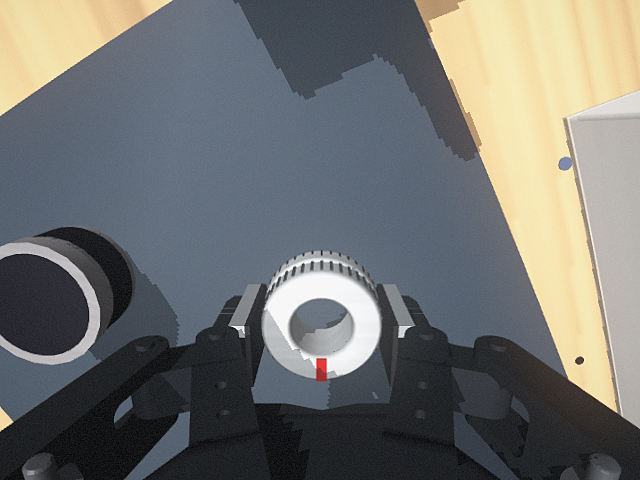

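Run:
```python
from h import *
from scipy.optimize import least_squares
p,im=load("w_hold");f=im.astype(int)
red=((f[:,:,2]-f[:,:,1]>70)&(f[:,:,2]-f[:,:,0]>70)).astype(np.uint8)
m=((f.min(2)>135).astype(np.uint8)|red);m[:,:255]=0;m[:,392:]=0;m[:245]=0;m[395:]=0;red[:245]=0;red[395:]=0;red[:,:255]=0;red[:,392:]=0
q=max(cv2.findContours(m,0,1)[0],key=cv2.contourArea)[:,0];print(q.min(0),q.max(0))
z=59.21+21.44
W=lambda t:np.array([plane(p,u,z)[:2] for u in t.astype(float)])
o=q[(np.abs(np.hypot(q[:,0]-321.5,q[:,1]-325)-57)<6)&(q[:,1]>322)]
r=least_squares(lambda x:np.hypot(*(W(o)-x[:2]).T)-x[2],[600,-236,22],loss="soft_l1").x
a=-0.369;Rt=np.array([[np.cos(a),np.sin(a)],[np.sin(a),-np.cos(a)]])
rp=W(np.argwhere(red)[:,::-1]);rm=rp.mean(0);d=np.linalg.svd(rp-rm,full_matrices=False)[2][0];d*=np.sign(d@(rm-r[:2]))
print(r,len(o),"collar in tool",Rt.T@(r[:2]-[600.49,-236.1]),"red axis tool",Rt.T@d,"c->red tool",Rt.T@(rm-r[:2]))
```

```text
[262 251] [380 380]
[ 600.77225015 -235.72855261   21.0331558 ] 169 collar in tool [ 0.12927674 -0.44824752] red axis tool [0.01158743 0.99993286] c->red tool [-0.03575221 17.14002003]
```

Run:
```python
from h import *
c=np.array([636.1,51.75]);f=np.pi+0.1658;a=f-2*np.pi+np.pi/2
bot.line_to([600.5,-236.1,330],v=200)
bot.move_ptp([*c,320],down(a));pr("above")
bot.line_to([*c,285],v=80);bot.pause(.2);pr("pre");snap("pre_side","side")
print(bot.line_to([*c,252.6],v=25,f_stop=10));pr("in")
p,im=snap("in_w","wrist");p2,i2=snap("in_side","side");p3,i3=snap("in_scene","scene")
u=proj(p2,(636,52,263)).astype(int)
cr=cv2.resize(i2[u[1]-50:u[1]+50,u[0]-53:u[0]+53],(424,400),interpolation=cv2.INTER_CUBIC)
cv2.imwrite("pics/m6.png",np.hstack([cv2.resize(im[200:480,180:460],(376,400)),cr]))
```

```text
above 25.29 [636.14  50.93 319.85] f [ 1.2  0.4 -1.2] m [ 0.   -0.   -0.03] w 43.93 j6 1.483 yaw -1.4053
pre 26.18 [636.32  51.8  285.48] f [ 0.1  0.2 -2.3] m [ 0.01  0.04 -0.01] w 43.77 j6 1.484 yaw -1.4049
False
in 27.77 [636.15  51.76 252.76] f [-0.3 -0.1 -1.5] m [-0.04 -0.   -0.02] w 43.65 j6 1.484 yaw -1.405
```

View pics/m6.png

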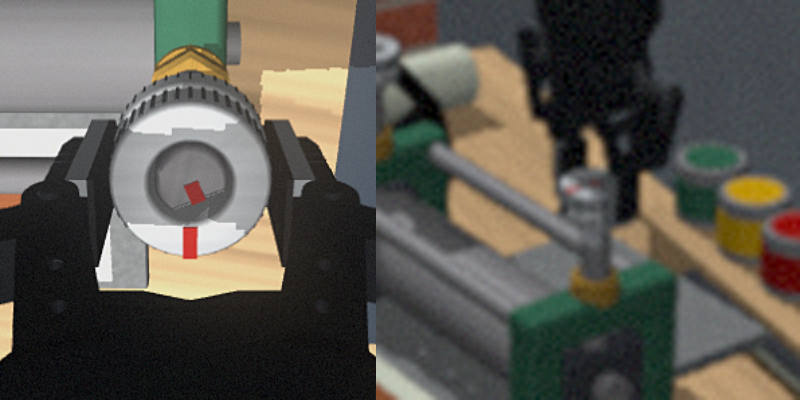

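The collar is on and level with the end, but the stroke on the screw now looks about 20–25° off the collar's red line. I'll measure it.

Run:
```python
from h import *
def ang(n,box,z):
    p,im=load(n);f=im.astype(int);red=((f[:,:,2]-f[:,:,1]>50)&(f[:,:,2]-f[:,:,0]>50)).astype(np.uint8)
    k=np.zeros_like(red);k[box[1]:box[3],box[0]:box[2]]=1;red&=k
    N,l,s,ce=cv2.connectedComponentsWithStats(red)
    for i in range(1,N):
        if s[i,4]<12: continue
        w=np.array([plane(p,t,z)[:2] for t in np.argwhere(l==i)[:,::-1].astype(float)]);m=w.mean(0);u,S,v=np.linalg.svd(w-m,full_matrices=False);d=v[0]*(-np.sign(v[0][0]))
        print(n,ce[i].round(1),s[i,4],"centre",m.round(2),"axis",np.arctan2(d[1],d[0]).round(3),"ratio",(S[0]/S[1]).round(2),"from c",np.arctan2(m[1]-51.75,m[0]-636.1).round(3))
ang("in_w",(250,270,390,410),274)
for n in("pre_side","in_side","in_scene"):
    p,_=load(n);u=proj(p,(636,52,274)).astype(int);ang(n,(u[0]-16,u[1]-14,u[0]+16,u[1]+14),274)
p2,i2=load("pre_side");u=proj(p2,(636,52,270)).astype(int)
```

```text
in_w [324.6 334.5] 160 centre [634.07  50.19] axis -2.545 ratio 1.45 from c -2.485
in_w [321.  370.1] 255 centre [619.16  49.  ] axis -2.965 ratio 2.43 from c -2.981
```

The screw now reads about −2.5 rad, 27° past front. The likely cause is that my earlier low transit from the mid view to the collar (350 down to 85 mm) brushed the screw end. I'll fix it properly: put the collar back on the table, turn the screw again with the fingers, use only high transits, and check before and after.

Run:
```python
from h import *
c=np.array([636.1,51.75]);a=0.1658-np.pi/2;k=[600.5,-236.1]
bot.line_to([*c,300],v=60);bot.line_to([*c,335],v=150);p,im=snap("lift_w","wrist")
bot.move_ptp([*k,330],down(-0.369));bot.line_to([*k,20],v=230);print(bot.line_to([*k,0.8],v=40,f_stop=8));pr("placed")
bot.gripper_open();bot.line_to([*k,300],v=230)
t=3.78;n=np.array([np.cos(t),np.sin(t)])
bot.move_ptp([*(c-2*n),340],down(t-np.pi));bot.pause(.1);snap("w_scr3","wrist");pr("above")
cv2.imwrite("pics/m7.png",np.hstack([cv2.resize(im[200:480,180:460],(300,300)),cv2.resize(load("w_scr3")[1],(400,300))]))
```

```text
True
placed 32.73 [ 6.0009e+02 -2.3597e+02  5.5000e-01] f [-0.8  0.5  5.5] m [ 0.04  0.03 -0.03] w 43.83 j6 -0.008 yaw -0.369
above 36.06 [637.76  51.79 339.87] f [ 0.7 -0.6 -0.3] m [ 0.01 -0.01 -0.04] w 85.53 j6 -0.558 yaw 0.6365
```

View pics/m7.png

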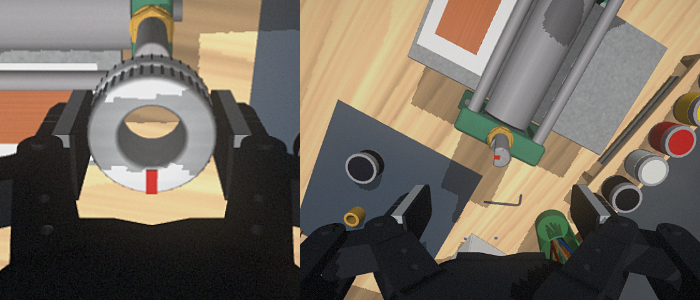

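Left panel: the collar was free of the screw. Right panel: the stroke at about (497,157) points to image left, so the flat is along the jaw axis at 3.78 rad. I'll turn it again.

```bash
cat >> h.py <<'E'
def ang(n,c,w,z):
    p,im=load(n);u=proj(p,(*c,z)).astype(int);f=im.astype(int);red=((f[:,:,2]-f[:,:,1]>50)&(f[:,:,2]-f[:,:,0]>50)).astype(np.uint8)
    k=np.zeros_like(red);k[u[1]-w:u[1]+w,u[0]-w:u[0]+w]=1;red&=k
    N,l,s,ce=cv2.connectedComponentsWithStats(red)
    for i in range(1,N):
        if s[i,4]<20: continue
        w_=np.array([plane(p,t,z)[:2] for t in np.argwhere(l==i)[:,::-1].astype(float)]);m=w_.mean(0);U,S,v=np.linalg.svd(w_-m,full_matrices=False);d=v[0]*np.sign(v[0]@(m-c))
        print(n,ce[i].round(1),s[i,4],"at",m.round(1),"axis",np.arctan2(d[1],d[0]).round(3),"ratio",(S[0]/S[1]).round(2),"from c",np.arctan2(*(m-c)[::-1]).round(3))
E
python3 - <<'E'
from h import *
c=np.array([636.2,51.75]);th0=3.78;th1=np.pi+0.1658
N=lambda t:np.array([np.cos(t),np.sin(t)])
bot.line_to([*(c-2*N(th0)),242],v=130,f_stop=8);bot.gripper_close();pr("closed")
for t in (3.6,3.45,th1,th1-0.011):
    bot.set_joints(bot.inverse_kinematics([*(c-2*N(th1 if t<th1 else t)),242],down(t-np.pi)))
pr("turned")
bot.gripper_open();pr("open")
bot.line_to([*(c-2*N(th1)),340],v=200);bot.pause(.15);snap("w_scr4","wrist")
ang("w_scr4",c,20,274)
print(bot.sense()["time"])
E
```

```text
closed 37.71 [637.68  52.83 242.32] f [-2.6 -1.6  5.4] m [-0.16  0.48 -0.09] w 15.11 j6 -0.558 yaw 0.6384
turned 38.88 [638.13  52.11 242.35] f [-4.  -0.6  4.8] m [-0.16  0.45  0.04] w 14.86 j6 -0.076 yaw 0.1549
open 39.67 [638.19  52.09 242.  ] f [-0.3  0.1 -0.2] m [ 0.01 -0.05  0.01] w 85.14 j6 -0.076 yaw 0.1548
w_scr4 [314.7 254.4] 66 at [633.6  51.5] axis -3.02 ratio 1.6 from c -3.061
40.5083
```

Run:
```python
from h import *
c=np.array([636.15,51.75]);a=0.1658-np.pi/2;k=[600.2,-236.0]
bot.move_ptp([*k,330],down(-0.369));bot.line_to([*k,25],v=250);bot.line_to([*k,0],v=60,f_stop=8)
bot.gripper_close();s=pr("grip")
bot.line_to([k[0],k[1],330],v=230)
bot.move_ptp([*c,335],down(a));bot.line_to([*c,290],v=100);bot.pause(.25);pr("pre");snap("pre2","wrist");ang("pre2",c,70,274)
print(bot.line_to([*c,266],v=25,f_stop=8));pr("mid");snap("mid2","wrist");ang("mid2",c,70,274)
```

```text
grip 44.12 [ 600.66 -236.16    0.64] f [-0.6  0.5  6. ] m [ 0.07  0.12 -0.  ] w 44.53 j6 -0.008 yaw -0.369
pre 47.98 [636.33  51.78 290.49] f [-0.   0.2 -1.4] m [ 0.06 -0.05 -0.01] w 44.0 j6 1.484 yaw -1.4049
False
mid 49.24 [636.25  51.75 266.22] f [-0.8 -0.6 -1.2] m [0.01 0.   0.03] w 43.78 j6 1.484 yaw -1.405
mid2 [321.  317.8] 132 at [633.6  51.4] axis -3.064 ratio 1.47 from c -3.018
mid2 [321.  369.5] 242 at [610.2  47.5] axis -2.976 ratio 2.33 from c -2.98
```

The collar is 8 mm on and the screw hasn't turned. Now the last stretch.

Run:
```python
from h import *
c=np.array([636.15,51.75])
print(bot.line_to([*c,252.55],v=20,f_stop=8));bot.pause(.2);pr("in")
p,im=snap("fin","wrist");ang("fin",c,75,274)
# height check: does the collar line's inner end radius / screw stroke scale agree
cv2.imwrite("pics/m8.png",cv2.resize(im[240:420,220:430],(700,600),interpolation=cv2.INTER_CUBIC))
```

```text
False
in 50.42 [636.18  51.76 252.65] f [-0.4  0.2 -0.8] m [ 0.01 -0.02  0.  ] w 44.23 j6 1.484 yaw -1.405
fin [321.  335.5] 153 at [633.6  51.4] axis -3.041 ratio 1.45 from c -3.01
fin [321.  369.9] 251 at [619.3  49. ] axis -2.965 ratio 2.4 from c -2.981
```

View pics/m8.png

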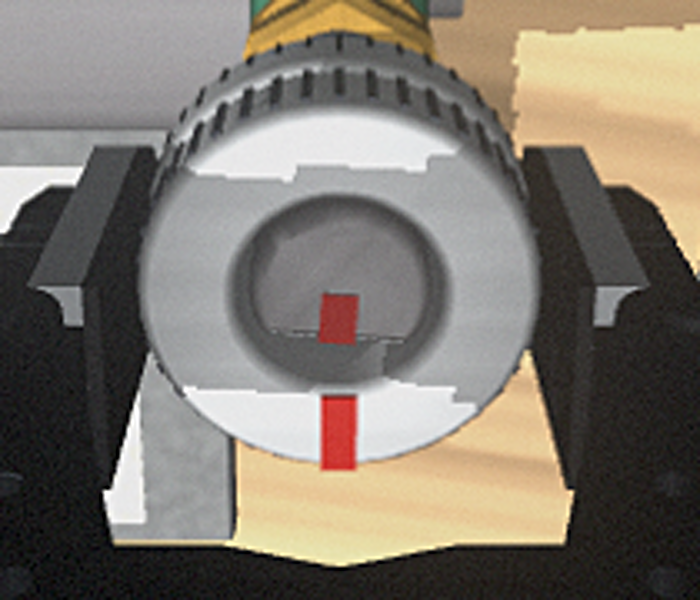

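The collar's red line and the screw's stroke line up at about (338,320) and (338,432), and the flat's edge is square below the stroke. The fingers leave the set-screw side open. Handing in.

Run:
```python
from h import *
bot.sign_off();print("ok")
```

```text
the job is handed in; nothing more can be done
ok
```

The collar is on the right-hand screw and held in the gripper, set screw on the flat and facing the front. I handed the job in at about 50 s, under the 72 s limit. The jaws stand square to the set screw, so they leave its side open for your key.

**What went wrong:** after my first turn and collar fit, the screw read about 27° off. Most likely an open finger brushed the screw end on a low pass, though I didn't confirm that. I put the collar back on the table, turned the screw again with the fingers, used only high passes, and refitted the collar.

**Last checks:**
- **Collar line:** it reads −2.97 rad, against the press front at −2.976.
- **Screw stroke:** it reads −3.01 to −3.04 rad from a small blob of pixels, about 2–4° off front. When I let go, the fingers stood within about 0.6° of square.
- **Flush:** by the arm's height reading, the collar top is at about 274.0 mm, level with the screw end. That puts its underside about 42 mm above the brass nut. The camera fits this only to about 1 mm, and I took no independent side view of the flushness.
- **Forces:** under about 1 N at the wrist at the end, and no contact stop on the way down.
- **Other things on the table:** I didn't touch any on purpose, but took no final wide picture to confirm it.

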